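# Unlatch the hair-oil bottle and take off its cap of unknown thread

## Robot

A 6-joint arm with a two-finger parallel gripper is mounted at the origin on the work surface. World frame = base frame: x ahead of the robot, y to its left, z up, the work surface at z = 0. Lengths are in m, angles in rad, forces in N, time in s.
With the tool pointing down it reaches from about 0.35 to 0.85 m from the base axis. Payload 8.1 kg.
Tool frame: the origin (TCP) lies midway between the tips of the shut fingers; the grasp point (between the pads) lies 19 mm behind it (robot.grip_point_offset is the distance from the TCP to the grasp point, in m); z points along the fingers, y is the line along which they close (so a half turn about z gives the same grasp; the last joint's range is limited). The gripper opens to 93 mm and grips with 3 to 60 N. Pads are 15 mm wide; open, the fingers measure 128 mm over their backs; the gripper's body (75 mm by 188 mm) begins 65 mm behind the grasp point.
Start: joints at [1.219, 0.13, 1.488, -0, 1.523, -0.085], TCP at [0.158, 0.579, 0.219] pointing down, gripper open.
Joint ranges: [-2.96, 2.96], [-0.89, 2.26], [0.02, 2.5], [-1.34, 4.48], [0, 2.73], [-2.66, 2.66]. Speed limits (rad/s): [2.39, 2.39, 2.79, 3.14, 3.14, 3.14].

## Interface

Orientations are given as a rotation vector (axis times angle).
In Python, from plant import robot, read_camera, job gives the robot as it stands.
- The arm moves only by the shell command python3 -m inch 'ROWS' [FORCE]. ROWS is JSON, one flat list of numbers, 5 for each row, row after row: the shift along the world's x, y, z in mm, then the turn about the world's z in degrees, then the opening in per cent of the stroke, from 0 (shut) to 100 (fully open). In form: [dx, dy, dz, yaw, hand, dx, dy, dz, yaw, hand, ...]. A call has 1 to 10 rows; each row is the pose to reach, as a shift and turn from the pose commanded when the call began; what a row does not reach only later rows make up. A row lasts 1/12 s, in which the tool goes at most 41.7 mm and 7.16 degrees, less where a joint would pass 70% of its speed; a pose out of reach is approached as far as the arm can. A call with a gripper value outside its range is refused whole. The fingers move at their own pace and stop on an object; FORCE is the grip in N (left out, the last holds). Time passes only in rows, so rows that repeat a pose let the fingers close. It gives the time, the measured TCP pose, the force, the opening and the grip force at its end, in the units of the state.
- robot.read_state(): the state, without advancing time (a new reading comes with each control period).
- read_camera(name): name is "scene" or "side" or "wrist"; returns a dict with "image" (420x560x3 uint8, blue, green, red), "K" (3x3 intrinsics, pixels), "D" ([k1, k2, p1, p2, k3] as OpenCV has them; the pictures are not rectified), "extrinsics" (4x4, takes a point from world to camera coordinates); the wrist camera has in their place "mount" (4x4, takes a point from camera to tool coordinates, whose origin is the TCP and whose axes are the flange's). Camera axes: x right, y down, z forward; pixel columns grow to the right and rows downward; lengths in m; the calibration is good to about 2 mm. A picture is of the moment at which its call begins: read the wrist's pose just before it. There is no depth.
- job.close_job(): hands the job in; it is judged then, once.
The state is a dict: "t": time; "q": joint angles; "dq": joint speeds; "joint_torque": joint torques, N m; "tool_pos": TCP position; "orientation": TCP orientation; "force": force on the tool from outside, world axes, zero at the start; "wrist_torque": the same for the moment, N m; "opening": finger opening in m; "gripper_force": force on a finger pad.
Only numpy, scipy, OpenCV 4.12 (cv2) and the standard library are available. Lean on these libraries where they do the work, as an engineer would, in place of code of your own. Each camera call takes 0.05 s, during which the arm holds its last target. There are 200 camera calls.

## Task

The hair-oil bottle set in the comb rack has its round metal cap held down by two swing latches: first turn both latch knobs all the way to their end stops, so that the tongues stand clear of the cap. Then unscrew the cap where it sits; nobody knows if its quick thread is right- or left-handed, so try one way and, if it is blocked, turn it the other way until it stops, then lift it straight off. Finish still holding the cap upright in the gripper about 10 cm above its bottle, with the latches left open and the perfume bottle, ring bowl and hair clip left in their places.

Things in the scene. Friction and masses are not known exactly. Their poses are not given: they have to be found in the camera images.
- rack: Bamboo comb rack, fixed to the shelf. Origin: on the shelf, on the bottle's vertical axis; x across the rack, y along it, z up. Base 110 mm (x) by 395 mm (y = -120 to +275), 18 mm thick. An amber bottle 76 mm across stands at the origin. Two bamboo posts 30 mm across, 92 mm high, at y = +85 and -85 mm each carry a latch knob on top.
- comb_block (a point): Centre of the top of the rack's slotted comb block, 106 mm above the shelf. The block covers the rack's y = 130 to 270 mm and x = -50 to 50 mm; three plastic combs fixed in it stand up to 140 mm above the shelf, the hair clip to 136 mm.
- neck (a point): Centre of the bottle neck's rim, on the rack's z axis, 86 mm above the shelf; the steel neck is 56 mm across. The cap's thread inside is a quick one of unknown hand, changing between starts: the loosening way the cap turns easily (under 0.1 N m) about 60 degrees to a stop, where it lifts off freely (within 8 degrees of the stop); the other way it is blocked within 9 degrees. It does not rise as it turns.
- cap: Loose aluminium cap, 0.14 kg. Origin: centre of its flange's underside, 86 mm above the shelf when seated; z up. Flange 68 mm across, 6 mm thick; on it a round ribbed grip 44 mm across, 30 mm high, a thin rib across its top along the cap's x. Plug, stem and crossbar reach 20 mm into the neck. Screwed home, its x is along the rack's x. A 25 N grip turns it and slips at a stop.
- latch_left (a joint): Angle (rad) of the knob on the post at the rack's y = +85 mm. 0: its tongue (58 mm long, 14 mm wide, 2 mm over the flange) points at the cap and keeps it from lifting. Starts at 0 to 0.2, end stop (open) at 1.3. Grows counter-clockwise seen from above: the tip swings to the rack's +x. Friction 0.05 N m; stays where left.
- latch_right (a joint): The same for the knob on the post at the rack's y = -85 mm. It grows clockwise seen from above: this tongue's tip also swings to the rack's +x. 0 latched, starts between 0 and 0.2, end stop at 1.3.
- latch_left_grip (a point): Centre of the left latch knob's dark wooden grip bar, on its turning axis, 116 mm above the shelf. The bar is 12 mm thick, 40 mm long, 28 mm high (100 to 128 mm above the shelf); its length lies along the tongue (the point's y axis), its thickness along the point's x axis. The axes turn with the knob.
- latch_right_grip (a point): The same for the right latch knob: bar 12 mm thick along the point's x axis, 40 mm long along its y axis.
- perfume: Bystander: loose square glass perfume bottle with closed stopper, 45 x 30 mm, 88 mm high, on the shelf; origin at the centre of its underside.
- ring_bowl: Bystander: loose white ceramic ring bowl, 90 mm across, 32 mm high, on the shelf; origin at the centre of its underside.
- hair_clip: Bystander: loose red plastic hair clip, 60 mm long, 10 mm thick, 51 mm high, standing in the outermost slot of the comb block; origin at the centre of its underside.
Things that resemble listed ones, but are neither listed nor needed, are in the scene too. There is more than one size of the cap; the job needs the middle-sized.

How it is judged:
By the outcome, as a careful person would: the job done as asked, in the order asked, and still so for the second after the job is handed in, while the arm keeps its last pose, push and grip.
It also fails if it takes over 67 s, if anything falls off the work surface, if the arm or the gripper's body presses on something with over 40 N, if the wrist force passes 120 N, or if a joint passes its speed limit or range.

## Working session

There is one attempt and no reset: what is moved stays moved. The work goes in short steps, Python scripts to look and compute and a shell command to move; the robot and the scene stay as the last step left them, time stands still between calls to the robot, and variables do not carry over. Pictures are saved under pics/ and viewed, at most 10 in all, crops included, and the job is handed in when it is done.

```bash
mkdir -p pics; ls
python3 - <<'E'
from plant import robot, read_camera
import cv2,numpy as np
s=robot.read_state(); print(s['t'],s['tool_pos'],s['orientation'],s['opening'])
ims=[]
for n in("scene","side"):
    c=read_camera(n); cv2.imwrite(f'pics/{n}0.png',c['image'])
    print(n,c['K'].tolist() if hasattr(c['K'],'tolist') else c['K'],c['D'],np.round(c['extrinsics'],3).tolist())
c=read_camera('wrist'); cv2.imwrite('pics/wrist0.png',c['image'])
print(np.round(c['mount'],3).tolist())
E
```

```text
pics
0.0 [0.15793433 0.57823792 0.2175967 ] [-4.17743769e-01 -3.11327297e+00  2.83157451e-03] 0.09313531212037261
scene [[396.079483669972, 0.0, 273.6405067602251], [0.0, 396.079483669972, 213.58543284070717], [0.0, 0.0, 1.0]] [-0.0526298  0.         0.         0.         0.       ] [[-0.344, 0.939, -0.01, 0.205], [0.584, 0.206, -0.785, -0.266], [-0.735, -0.276, -0.619, 1.183], [0.0, 0.0, 0.0, 1.0]]
side [[408.441134358143, 0.0, 277.53902134801996], [0.0, 408.441134358143, 213.23648625813678], [0.0, 0.0, 1.0]] [0.03307922 0.         0.         0.         0.        ] [[0.855, -0.518, 0.009, -0.481], [-0.323, -0.545, -0.774, 0.276], [0.406, 0.659, -0.634, 0.628], [0.0, 0.0, 0.0, 1.0]]
[[0.001, -0.962, -0.273, 0.077], [1.0, 0.001, 0.0, 0.0], [0.0, -0.273, 0.962, -0.166], [0.0, 0.0, 0.0, 1.0]]
```

View pics/scene0.png

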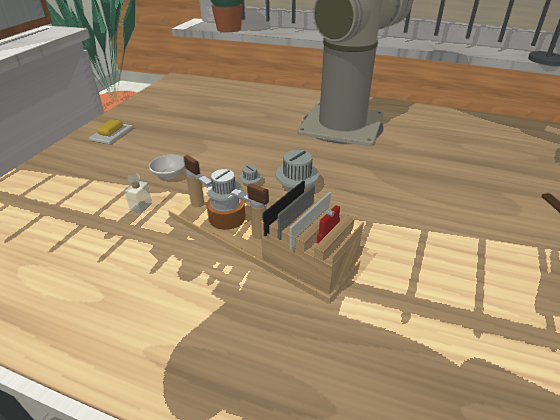

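View pics/side0.png

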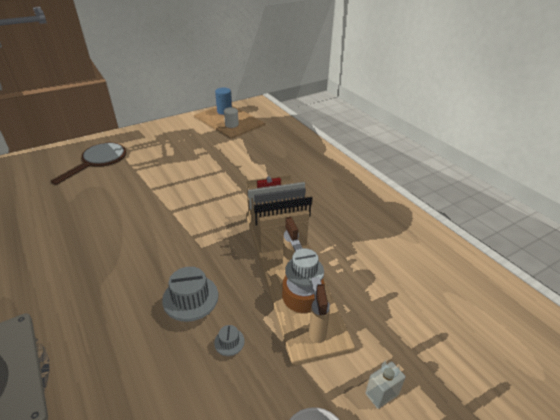

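Scene view: the candidates are the cap on the amber bottle between the latches (scene 222,182; side 305,262), the big loose cap (scene 297,165; side 188,288) and the small loose cap (scene 250,175; side 229,338). I choose the middle-sized one, on the bottle. The knobs are at scene (192,164) and (258,194), and side (321,298) and (291,230). I'll check this in a close crop.

Run:
```python
import cv2,numpy as np
a=cv2.imread('pics/scene0.png')[140:240,160:290]; b=cv2.imread('pics/side0.png')[205:345,240:345]
a=cv2.resize(a,None,fx=3.4,fy=3.4,interpolation=2)
b=cv2.resize(b,None,fx=3.4,fy=3.4,interpolation=2)
o=np.zeros((600,800,3),np.uint8); o[:a.shape[0],:a.shape[1]]=a; o[:b.shape[0],442:442+b.shape[1]]=b
cv2.imwrite('pics/crop1.png',o)
```

```text
(no output)
```

View pics/crop1.png

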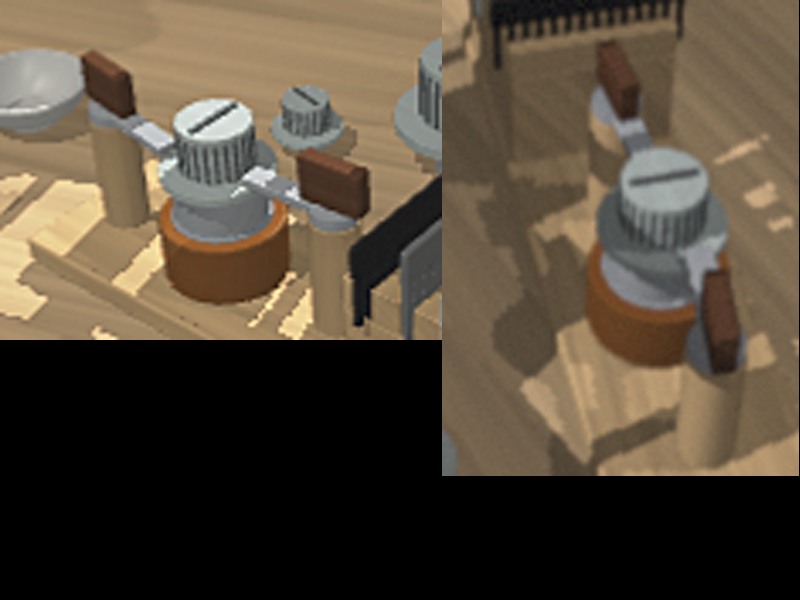

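The crop shows the ribbed cap on the amber bottle, under both tongues. Its grip top is at scene (222.6,175.6) and side (305,257.4). Next: bar masks and triangulation.

```bash
cat > h.py <<'E'
import cv2,numpy as np
from plant import robot,read_camera
from scipy.spatial.transform import Rotation as R
def ray(c,p,T=None):
    """pixel -> (origin, dir) in world; T = world-from-tool for wrist"""
    u=cv2.undistortPoints(np.array([[p]],float),np.array(c['K']),np.array(c['D']))[0,0]
    M=np.linalg.inv(c['extrinsics']) if T is None else T@np.array(c['mount'])
    d=M[:3,:3]@[u[0],u[1],1]; return M[:3,3],d/np.linalg.norm(d)
def plane(r,z): o,d=r; return o+d*(z-o[2])/d[2]
def tri(rs):
    A=sum(np.eye(3)-np.outer(d,d) for o,d in rs); b=sum((np.eye(3)-np.outer(d,d))@o for o,d in rs)
    return np.linalg.solve(A,b)
def toolT(s):
    T=np.eye(4);T[:3,:3]=R.from_rotvec(s['orientation']).as_matrix();T[:3,3]=s['tool_pos'];return T
def brown(im):
    h=cv2.cvtColor(im,cv2.COLOR_BGR2HSV)
    b,g,r=[im[...,i].astype(int) for i in range(3)]
    return ((r>1.55*g)&(r<140)&(g<75)&(r-b>15)).astype(np.uint8)
E
python3 - <<'E'
from h import *
B={}
for n in('scene','side'):
    c=read_camera(n); B[n]=c
    m=brown(c['image']); roi=np.zeros_like(m)
    roi[*( (slice(140,220),slice(170,290)) if n=='scene' else (slice(205,325),slice(270,340)))]=1
    k,l,st,ce=cv2.connectedComponentsWithStats(m*roi)
    for i in range(1,k):
        if st[i,4]>40: print(n,st[i],ce[i].round(1))
print('cap top',tri([ray(B['scene'],(222.6,175.6)),ray(B['side'],(305,257.4))]).round(4),plane(ray(B['scene'],(222.6,175.6)),.122).round(4),plane(ray(B['side'],(305,257.4)),.122).round(4))
for nm,a,b in(('R',(192,164),(321,298)),('L',(258,194),(291,230))):
    print(nm,tri([ray(B['scene'],a),ray(B['side'],b)]).round(4))
s=robot.read_state(); print(s['t'],R.from_rotvec(s['orientation']).as_matrix().round(3).tolist())
E
```

```text
side [283 278  31  34 336] [294.9 298.9]
cap top [ 0.5407 -0.1217  0.1215] [ 0.5405 -0.1208  0.122 ] [ 0.5409 -0.1229  0.122 ]
R [ 0.5156 -0.2024  0.1167]
L [ 0.5634 -0.0419  0.1126]
0.25 [[-0.965, 0.264, -0.0], [0.264, 0.965, -0.001], [0.0, -0.001, -1.0]]
```

```bash
python3 -m inch '[30,-30,20,-6,40,50,-60,30,-14,40,75,-95,30,-21,40,100,-130,30,-28,40,120,-165,30,-35,40,140,-200,30,-42,40,160,-235,30,-49,40,180,-270,30,-56,40,200,-305,30,-63,40,220,-340,30,-70,40]' 25 && python3 -m inch '[20,-35,0,-7,40,40,-70,0,-14,40,60,-105,0,-18,40,80,-140,0,-18,40,100,-175,0,-18,40,120,-210,0,-18,40,140,-245,0,-18,40,155,-270,0,-18,40,155,-270,0,-18,40,155,-270,0,-18,40]'
python3 - <<'E'
from h import *
s=robot.read_state();print(s['t'],s['tool_pos'],s['q'].round(2),toolT(s)[:3,1])
c=read_camera('wrist');cv2.imwrite('pics/w1.png',c['image'])
E
```

```text
t: 1.08
tool_pos: [0.3786, 0.237, 0.2488]
orientation: [2.135, 2.305, 0.001]
force: [1.4, 0.7, -0.2]
opening: 0.0376
gripper_force: 0.0
t: 1.92
tool_pos: [0.5333, -0.0326, 0.2481]
orientation: [-2.466, -1.945, 0.001]
force: [0.3, 0.5, -0.4]
opening: 0.0372
gripper_force: 0.0
1.9167 [ 0.53328762 -0.03264071  0.24806767] [-0.16 -0.06  1.63  0.    1.57  0.08] [ 0.97256064 -0.23264643 -0.00119852]
```

View pics/w1.png

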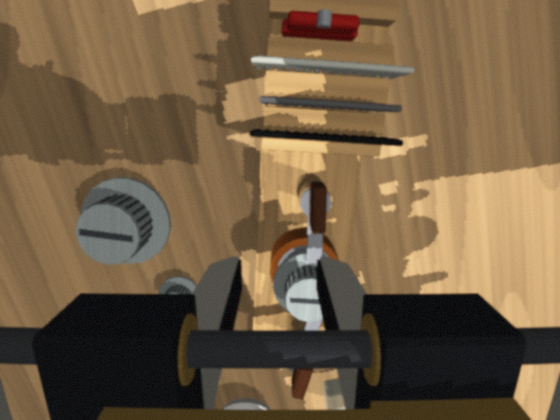

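The wrist view shows the left bar at about (318,206), cap top at (306,300), right bar at (302,383), red clip at (320,25), and combs at rows 65, 103 and 137. I'll measure the left bar's ends on its top plane.

Run:
```python
from h import *
s=robot.read_state();c=read_camera('wrist');T=toolT(s)
im=c['image'];print(im[205,318],im[383,302],im[270,275])
b,g,r=[im[...,i].astype(int) for i in range(3)]
def box(x0,x1,y0,y1):
    m=((r>1.6*g)&(r<130)&(g<60)); mm=np.zeros(m.shape,np.uint8);mm[y0:y1,x0:x1]=m[y0:y1,x0:x1]
    k,l,st,ce=cv2.connectedComponentsWithStats(mm);i=1+st[1:,4].argmax()
    ys,xs=np.where(l==i);p=np.c_[xs,ys].astype(np.float32);print(st[i]);return p
for nm,bx in(('L',(300,335,170,240)),('R',(285,325,350,405))):
    p=box(*bx); R_=cv2.minAreaRect(p);print(nm,R_)
    w=np.array([plane(ray(c,q,T),.122)[:2] for q in p],np.float32)
    print(w.mean(0),cv2.minAreaRect(w))
for q in((306,300),):print('cap',plane(ray(c,q,T),.122))
for a,b_ in(((252,133),(400,142)),((262,99),(400,108)),((253,61),(411,71))):
    d=plane(ray(c,b_,T),.14)-plane(ray(c,a,T),.14);print('rackx deg',np.degrees(np.arctan2(d[1],d[0])))
```

```text
[26 37 59] [36 55 93] [ 32  74 135]
[312 183  15  51 567]
L ((318.9999694824219, 207.99998474121094), (13.999998092651367, 49.99999237060547), 0.0)
[ 0.56470144 -0.03775633] ((0.5650107264518738, -0.0378505177795887), (0.04310055077075958, 0.011501398868858814), 78.09027862548828)
[293 369  19  30 390]
R ((300.5577087402344, 382.7115478515625), (15.49317455291748, 30.5941162109375), 11.309932708740234)
[ 0.5131229 -0.2048922] ((0.5123021006584167, -0.2056707888841629), (0.03583211451768875, 0.014951927587389946), 65.75882720947266)
cap [ 0.53679323 -0.11830571  0.122     ]
rackx deg -16.54497992712468
rackx deg -16.633852954919096
rackx deg -16.38160077106669
```

```bash
python3 -m inch '[32,-7,-30,1.5,40,32,-7,-60,1.5,40,32,-7,-90,1.5,40,32,-7,-115,1.5,40,32,-7,-130,1.5,40,32,-7,-143,1.5,40,32,-7,-143,1.5,40,32,-7,-143,1.5,0,32,-7,-143,1.5,0,32,-7,-143,1.5,0]' 25 && python3 -m inch '[0,0,0,0,0,0,0,0,0,0,0,0,0,0,0,0,0,0,0,0]' 25
python3 - <<'E'
from h import *
s=robot.read_state();print(s['wrist_torque'],s['q'].round(2))
c=read_camera('wrist');cv2.imwrite('pics/w2.png',c['image'])
E
```

```text
t: 2.85
tool_pos: [0.5664, -0.0382, 0.1077]
orientation: [2.436, 1.981, 0.003]
force: [0.1, 1.0, 0.1]
opening: 0.0217
gripper_force: 0.0
t: 3.18
tool_pos: [0.5655, -0.0382, 0.1072]
orientation: [2.437, 1.981, 0.001]
force: [-4.0, 0.6, 6.2]
opening: 0.0118
gripper_force: 24.9
[ 0.18227038  0.84567811 -0.04851056] [-0.16  0.12  1.71  0.    1.31  0.05]
```

View pics/w2.png

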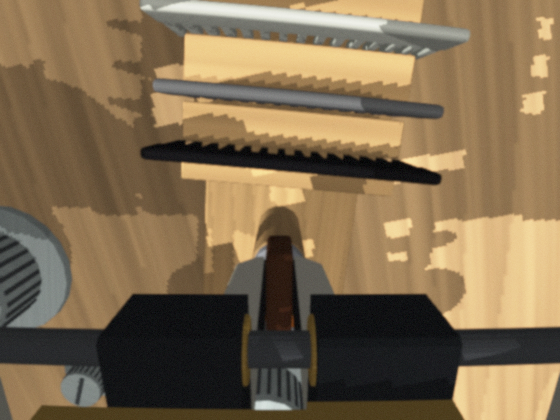

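The left bar (279,285) is held between the pads. Turning it counter-clockwise.

```bash
python3 -m inch '[0,0,0,7,0,0,0,0,14,0,0,0,0,21,0,0,0,0,28,0,0,0,0,35,0,0,0,0,42,0,0,0,0,48,0,0,0,0,54,0,0,0,0,60,0,0,0,0,65,0]' 25 && python3 -c "
from h import *
s=robot.read_state();T=toolT(s);print(s['wrist_torque'],np.degrees(np.arctan2(T[1,1],T[0,1])))" && python3 -m inch '[0,0,0,2,0,0,0,0,4,0,0,0,0,6,0,0,0,0,6,0]' && python3 -c "
from h import *
s=robot.read_state();T=toolT(s);print(s['wrist_torque'],np.degrees(np.arctan2(T[1,1],T[0,1])))"
```

```text
t: 4.07
tool_pos: [0.5642, -0.0387, 0.1071]
orientation: [-0.983, -2.982, 0.002]
force: [-12.5, -1.0, 12.1]
opening: 0.0114
gripper_force: 24.9
[-0.28501449  2.10449156 -0.0342978 ] 53.507972186442764
t: 4.4
tool_pos: [0.5642, -0.0388, 0.1072]
orientation: [-0.831, -3.028, 0.002]
force: [-11.3, -0.8, 11.2]
opening: 0.0117
gripper_force: 25.1
[-0.22343547  2.12729021 -0.27785621] 59.30676787253963
```

```bash
python3 -m inch '[0,0,0,2,0,0,0,0,2,0,0,0,0,2,0]' && python3 -c "
from h import *
s=robot.read_state();T=toolT(s);print(s['wrist_torque'],np.degrees(np.arctan2(T[1,1],T[0,1])))" && python3 -m inch '[0,0,0,2,0,0,0,0,-1,0,0,0,0,-1,35,0,0,0,-1,35,0,0,20,-1,35,0,0,60,-1,35,0,0,100,-1,35,0,0,110,-1,35]'
python3 - <<'E'
from h import *
s=robot.read_state();c=read_camera('wrist');T=toolT(s);cv2.imwrite('pics/w3.png',c['image']);print(s['tool_pos'])
E
```

```text
t: 4.65
tool_pos: [0.5642, -0.0388, 0.1071]
orientation: [-0.782, -3.041, 0.002]
force: [-11.3, -1.3, 12.0]
opening: 0.0124
gripper_force: 25.8
[-0.25784639  2.09901162 -0.43411633] 61.17491574884236
t: 5.32
tool_pos: [0.5683, -0.0386, 0.2234]
orientation: [0.804, 3.027, 0.002]
force: [1.2, 0.5, 1.8]
opening: 0.0324
gripper_force: 0.0
[ 0.56832799 -0.03861201  0.22338683]
```

View pics/w3.png

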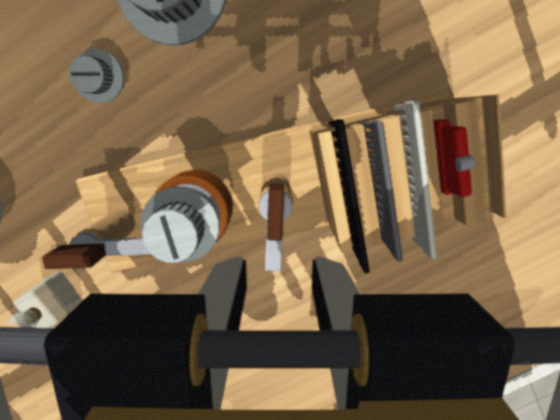

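The left latch is open: its tongue (274,245) stands clear of the cap. The cap top is at (170,232) and the right bar at (74,256). Measuring those, plus the left bar's angle.

Run:
```python
from h import *
s=robot.read_state();c=read_camera('wrist');T=toolT(s)
im=c['image'];b,g,r=[im[...,i].astype(int) for i in range(3)]
m=((r>1.5*g)&(r<130)&(g<65)).astype(np.uint8)
for nm,(x0,x1,y0,y1) in(('L',(262,290,178,245)),('R',(35,112,238,275))):
    mm=np.zeros_like(m);mm[y0:y1,x0:x1]=m[y0:y1,x0:x1]
    k,l,st,ce=cv2.connectedComponentsWithStats(mm);i=1+st[1:,4].argmax()
    ys,xs=np.where(l==i);print(nm,st[i])
    w=np.array([plane(ray(c,q,T),.128 if nm=='R' else .12)[:2] for q in np.c_[xs,ys].astype(float)],np.float32)
    print(w.mean(0),cv2.minAreaRect(w))
    v=np.linalg.eigh(np.cov(w.T))[1][:,1];print('ang',np.degrees(np.arctan2(v[1],v[0])))
# right bar top-face ends by eye, tongue axis
P=lambda q,z:plane(ray(c,q,T),z)
a,b_=P((44,254),.128),P((103,243),.128);print('R top back edge',a,b_,np.degrees(np.arctan2(*(b_-a)[1::-1])))
a,b_=P((110,248),.097),P((140,246),.097);print('R tongue',np.degrees(np.arctan2(*(b_-a)[1::-1])))
gcap=cv2.cvtColor(im,cv2.COLOR_BGR2GRAY)[190:275,130:215]
h=cv2.HoughCircles(cv2.GaussianBlur(gcap,(5,5),0),cv2.HOUGH_GRADIENT,1,100,param1=80,param2=12,minRadius=24,maxRadius=33)
print(h); 
for x,y,rr in h[0]:print('cap',P((x+130,y+190),.122),P((170,232),.122))
cv2.imwrite('pics/cr.png',cv2.resize(im[180:290,30:250],None,fx=3.6,fy=3.6,interpolation=2))
```

```text
L [268 183  15  56 722]
[ 0.56356907 -0.03848291] ((0.5636810660362244, -0.038689929991960526), (0.010306330397725105, 0.043878018856048584), 58.607177734375)
ang 147.99284865931259
R [  43  244   61   24 1035]
[ 0.514314   -0.19405739] ((0.5144276022911072, -0.19334767758846283), (0.050272583961486816, 0.01821131631731987), 62.84809494018555)
ang 70.77527559873106
R top back edge [ 0.50178437 -0.21304094  0.128     ] [ 0.51797366 -0.16570037  0.128     ] 71.1205919198155
R tongue 64.41775709110254
[[[37.5 48.5 29.1]]]
cap [ 0.54076751 -0.12248891  0.122     ] [ 0.53731342 -0.11771489  0.122     ]
```

View pics/cr.png

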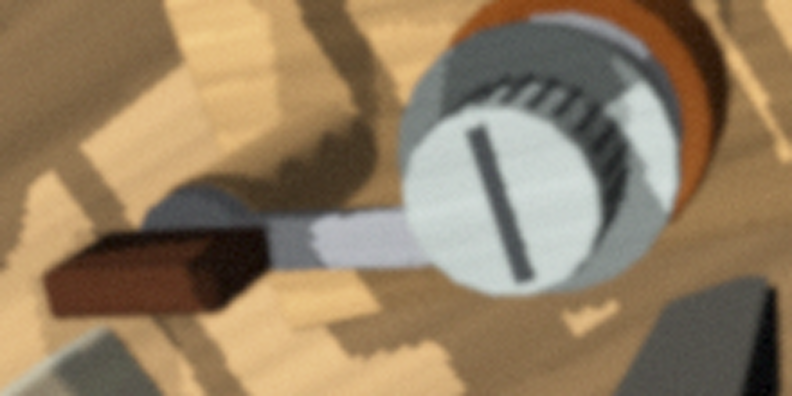

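Run:
```python
from h import *
s=robot.read_state();c=read_camera('wrist');T=toolT(s)
P=lambda q,z:plane(ray(c,(q[0]/3.6+30,q[1]/3.6+180),T),z)
def ang(a,b,z):
    d=P(b,z)-P(a,z);return np.degrees(np.arctan2(d[1],d[0])),np.linalg.norm(d)
print('bar top',P((128,293),.128),ang((58,315),(215,312),.128),ang((48,280),(190,272),.128))
print('tongue',ang((270,241),(420,238),.097),ang((270,215),(410,208),.098),ang((270,268),(430,268),.098))
print('cap',P((503,202),.122),ang((477,128),(527,280),.123))
print(s['tool_pos'],np.degrees(np.arctan2(T[1,1],T[0,1])),s['q'].round(2))
```

```text
bar top [ 0.5139037  -0.19917688  0.128     ] (np.float64(61.908138104952435), np.float64(0.035632811148836395)) (np.float64(63.971115002719586), np.float64(0.03227559621181723))
tongue (np.float64(61.66074896003975), np.float64(0.036412167832845635)) (np.float64(63.36991201036064), np.float64(0.033823090100328045)) (np.float64(60.517078146259905), np.float64(0.038846166634777295))
cap [ 0.5382591  -0.11826288  0.122     ] (np.float64(-16.892217853760496), np.float64(0.03524121518030331))
[ 0.56780621 -0.03855201  0.22023499] 60.25640104907951 [-0.16  0.04  1.58  0.    1.51 -1.21]
```

```bash
python3 -m inch '[-6,-17,0,-7,40,-12,-34,0,-14,40,-18,-51,0,-21,40,-24,-68,0,-28,40,-30,-85,0,-35,40,-36,-102,0,-42,40,-42,-119,0,-49,40,-48,-136,0,-56,40,-52,-163,0,-63,40,-52,-163,0,-70,40]' 25 && python3 -m inch '[0,0,0,-7,40,0,0,0,-14,40,0,0,0,-18,40,0,0,0,-18,40,0,0,0,-18,40]'
python3 - <<'E'
from h import *
s=robot.read_state();c=read_camera('wrist');T=toolT(s);cv2.imwrite('pics/w4.png',c['image']);print(s['tool_pos'],np.degrees(np.arctan2(T[1,1],T[0,1])))
# predicted pixel of bar top centre
M=np.linalg.inv(T@np.array(c['mount']))
for p in((.5155,-.2012,.128),(.5342,-.1655,.098)):
    q=M[:3,:3]@p+M[:3,3];print(cv2.projectPoints(q.reshape(1,3),np.zeros(3),np.zeros(3),np.array(c['K']),np.array(c['D']))[0].ravel())
E
```

```text
t: 6.3
tool_pos: [0.5112, -0.2043, 0.213]
orientation: [-2.409, -2.013, 0.004]
force: [1.4, -0.4, 0.4]
opening: 0.0375
gripper_force: 0.0
t: 6.72
tool_pos: [0.5123, -0.2008, 0.2136]
orientation: [-2.685, -1.626, 0.002]
force: [-0.3, 0.2, -0.2]
opening: 0.0373
gripper_force: 0.0
[ 0.51234849 -0.20079786  0.21362935] -27.625548746100755
[284.03036067 222.23786556]
[283.89427765 161.23733714]
```

View pics/w4.png

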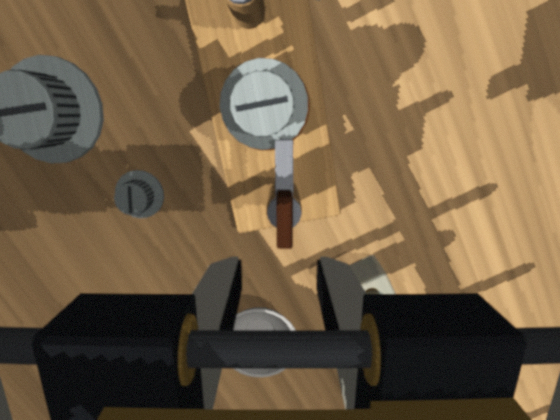

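Right bar at (285,220) is where predicted and aligned with the tool. Descending and gripping.

```bash
python3 -m inch '[3,0,-35,0,40,3,0,-70,0,40,3,0,-95,0,40,3,0,-105,0,40,3,0,-105,0,40,3,0,-105,0,0,3,0,-105,0,0,3,0,-105,0,0,3,0,-105,0,0,3,0,-105,0,0]' 25 && python3 -m inch '[0,0,0,-6,0,0,0,0,-12,0,0,0,0,-18,0,0,0,0,-24,0,0,0,0,-30,0,0,0,0,-36,0,0,0,0,-42,0,0,0,0,-48,0,0,0,0,-54,0,0,0,0,-58,0]' && python3 -m inch '[0,0,0,-2,0,0,0,0,-4,0,0,0,0,-6,0,0,0,0,-8,0,0,0,0,-8,0]' && python3 -c "
from h import *
s=robot.read_state();T=toolT(s);print(s['wrist_torque'],np.degrees(np.arctan2(T[1,1],T[0,1])))"
```

```text
t: 7.6
tool_pos: [0.5164, -0.2013, 0.1125]
orientation: [2.689, 1.623, 0.001]
force: [-4.0, 1.7, 4.3]
opening: 0.0121
gripper_force: 25.0
t: 8.43
tool_pos: [0.517, -0.2022, 0.1125]
orientation: [3.138, 0.107, 0.003]
force: [-2.0, -0.8, 4.2]
opening: 0.0114
gripper_force: 25.0
t: 8.85
tool_pos: [0.517, -0.2023, 0.1125]
orientation: [3.138, -0.106, 0.004]
force: [-1.6, -2.8, 5.4]
opening: 0.0118
gripper_force: 25.5
[-0.51351212  0.55596378  0.47346336] -93.86103156233585
```

```bash
python3 -m inch '[0,0,0,2,0,0,0,0,2,35,0,0,0,2,35,0,0,0,2,35,0,0,40,2,35,0,0,80,2,70,0,0,100,7,70,5,20,100,14,70,10,40,100,21,70,15,60,100,28,70]' && python3 -m inch '[3,8,0,7,70,6,15,0,14,70,8,22,0,21,70,8,22,0,28,70,8,22,0,35,70,8,22,0,42,70,8,22,0,49,70,8,22,0,49,70,8,22,0,49,70]'
python3 - <<'E'
from h import *
s=robot.read_state();c=read_camera('wrist');T=toolT(s);cv2.imwrite('pics/w5.png',c['image']);print(s['tool_pos'],np.degrees(np.arctan2(T[1,1],T[0,1])))
c=read_camera('scene');cv2.imwrite('pics/s5.png',c['image'])
w=cv2.imread('pics/w5.png');o=np.zeros((420,800,3),np.uint8);o[:,:400]=w[:,100:500]
z=cv2.resize(c['image'][130:250,150:290],None,fx=2.85,fy=2.85);o[:z.shape[0],400:400+z.shape[1]]=z[:420];cv2.imwrite('pics/m5.png',o)
E
```

```text
t: 9.68
tool_pos: [0.5315, -0.1407, 0.2113]
orientation: [3.07, 0.666, 0.002]
force: [-0.8, -0.6, 0.3]
opening: 0.061
gripper_force: 0.0
t: 10.43
tool_pos: [0.5391, -0.119, 0.2104]
orientation: [-2.525, -1.868, 0.0]
force: [0.0, 0.9, 0.5]
opening: 0.0648
gripper_force: 0.0
[ 0.53908167 -0.11904942  0.21042219] -17.01421816684694
```

View pics/m5.png

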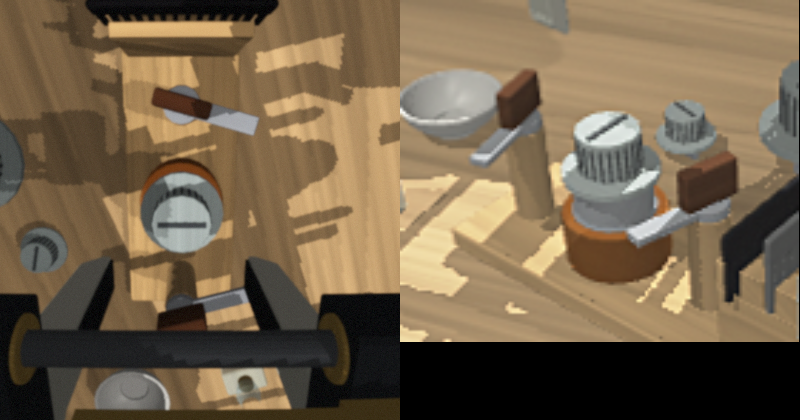

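Both tongues are clear of the cap: the left one is at (235,118) and the right one at (225,300) in the mosaic. The cap top at (181,225) is centred between the fingers. Descending and gripping.

```bash
python3 -m inch '[1.5,-1,-35,0,70,1.5,-1,-70,0,70,1.5,-1,-95,0,70,1.5,-1,-112,0,70,1.5,-1,-112,0,70,1.5,-1,-112,0,70,1.5,-1,-112,0,30,1.5,-1,-112,0,30,1.5,-1,-112,0,30,1.5,-1,-112,0,30]' 25 && python3 -c "
from h import *
s=robot.read_state();T=toolT(s);print(s['wrist_torque'],np.degrees(np.arctan2(T[1,1],T[0,1])))" && python3 -m inch '[0,0,0,3,30,0,0,0,6,30,0,0,0,9,30,0,0,0,12,30,0,0,0,14,30,0,0,0,14,30]' && python3 -c "
from h import *
s=robot.read_state();T=toolT(s);print(s['wrist_torque'],np.degrees(np.arctan2(T[1,1],T[0,1])))"
```

```text
t: 11.37
tool_pos: [0.5414, -0.1204, 0.1]
orientation: [2.521, 1.872, 0.002]
force: [1.0, 0.4, 6.9]
opening: 0.0439
gripper_force: 25.1
[-0.14530573 -0.08774018 -0.02464304] -16.805748690914722
t: 11.87
tool_pos: [0.5416, -0.1204, 0.1001]
orientation: [2.272, 2.167, 0.002]
force: [0.1, 0.1, 5.7]
opening: 0.0435
gripper_force: 25.0
[0.08303886 0.27132146 0.13438794] -2.6964116812328185
```

```bash
P='
from h import *
s=robot.read_state();T=toolT(s);print(s["wrist_torque"],np.degrees(np.arctan2(T[1,1],T[0,1])))'; python3 -m inch '[0,0,0,5,30,0,0,0,10,30,0,0,0,15,30,0,0,0,20,30,0,0,0,20,30]' && python3 -c "$P"; python3 -m inch '[0,0,0,5,30,0,0,0,10,30,0,0,0,15,30,0,0,0,20,30,0,0,0,20,30]' && python3 -c "$P"; python3 -m inch '[0,0,0,4,30,0,0,0,8,30,0,0,0,12,30,0,0,0,12,30]'&& python3 -c "$P"
python3 - <<'E'
from h import *
c=read_camera('scene');d=read_camera('side');o=np.zeros((420,800,3),np.uint8)
a=cv2.resize(c['image'][150:220,180:260],None,fx=5,fy=5);b=cv2.resize(d['image'][220:304,250:330],None,fx=5,fy=5)
o[:350,:400]=a;o[:420,400:]=b;cv2.imwrite('pics/m6.png',o)
E
```

```text
t: 12.28
tool_pos: [0.5416, -0.1206, 0.1]
orientation: [1.857, 2.531, 0.001]
force: [-0.6, 0.5, 5.0]
opening: 0.0433
gripper_force: 25.0
[-0.09892855  0.12383169  0.08505759] 17.445617445722693
t: 12.7
tool_pos: [0.5416, -0.1206, 0.1001]
orientation: [1.39, 2.815, 0.0]
force: [-0.8, 0.9, 4.9]
opening: 0.0432
gripper_force: 25.0
[0.00316629 0.07674505 0.10342235] 37.44313588399126
t: 13.03
tool_pos: [0.5406, -0.1202, 0.1]
orientation: [1.091, 2.946, 0.0]
force: [-6.0, 1.9, 9.9]
opening: 0.0437
gripper_force: 25.0
[ 0.37541231  1.04615651 -0.3030407 ] 49.34421409961087
```

The cap turned freely counter-clockwise and met its stop at about 60°. Lifting it straight up.

```bash
python3 -m inch '[0,0,0,-2,30,0,0,3,-2,30,0,0,6,-2,30,0,0,10,-2,30,0,0,10,-2,30]' 30 && python3 -m inch '[0,0,10,0,30,0,0,20,0,30,0,0,32,0,30,0,0,46,0,30,0,0,60,0,30,0,0,74,0,30,0,0,85,0,30,0,0,90,0,30,0,0,90,0,30,0,0,90,0,30]'
python3 - <<'E'
from h import *
c=read_camera('scene');d=read_camera('side');o=np.zeros((600,800,3),np.uint8)
a=cv2.resize(c['image'][100:250,130:350],None,fx=1.8,fy=1.8);b=cv2.resize(d['image'][150:390,220:420],None,fx=1.9,fy=1.9)
w=cv2.resize(read_camera('wrist')['image'],None,fx=.7,fy=.7)
o[:a.shape[0],:a.shape[1]]=a;o[:b.shape[0],410:410+b.shape[1]]=b;o[290:290+w.shape[0],:w.shape[1]]=w;cv2.imwrite('pics/m7.png',o)
E
```

```text
t: 13.55
tool_pos: [0.5411, -0.1204, 0.1095]
orientation: [1.145, 2.924, 0.0]
force: [0.2, 0.4, -0.9]
opening: 0.0435
gripper_force: 30.0
t: 14.38
tool_pos: [0.5408, -0.1203, 0.1988]
orientation: [1.146, 2.925, 0.0]
force: [-0.3, 0.4, -1.8]
opening: 0.0437
gripper_force: 30.0
```

View pics/m7.png

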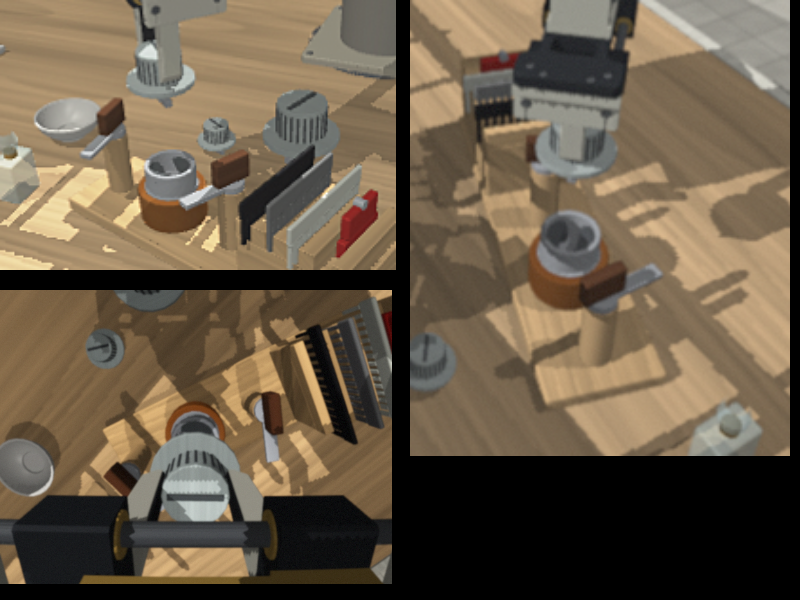

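The cap is off and held upright about 10 cm above the open neck (mosaic 172,170). Both latches are still open, and the perfume, bowl and clip are in place. Handing in.

```bash
python3 -c "
from plant import job
print(job.close_job())"
```

```text
the job is handed in; nothing more can be done
None
```

Job handed in at about 14.5 s: both latches are open at their stops, the cap unscrewed counter-clockwise and is held upright about 10 cm above its bottle, and the perfume, bowl and clip were not touched.

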